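# Set and lock the tilting wreath stand

## Robot

A 7-joint arm with a two-finger parallel gripper is mounted at the origin on the work surface. World frame = base frame: x ahead of the robot, y to its left, z up, the work surface at z = 0. Lengths are in mm, angles in rad, forces in N, time in s.
With the tool pointing down it reaches from about 425 to 950 mm from the base axis. Payload 4.7 kg.
Tool frame: the origin (TCP) lies midway between the tips of the shut fingers; the grasp point (between the pads) lies 19 mm behind it; z points along the fingers, y is the line along which they close (so a half turn about z gives the same grasp; the last joint's range is limited). The gripper opens to 85 mm and grips with 20 to 120 N. Pads are 22 mm wide; open, the fingers measure 114 mm over their backs; the gripper's body (76 mm by 85 mm) begins 54 mm behind the grasp point. The pads swing forward as they close: fully open they stand 13 mm farther back than shut.
Start: joints at [-1.287, 0.469, -0.049, 1.532, 0.024, 1.141, -0.082], TCP at [207.673, 642.277, 231.335] pointing down, gripper open.
Joint ranges: [-2.59, 2.59], [-0.33, 1.99], [-1.39, 1.29], [0.1, 2.45], [-1.04, 4.18], [0.21, 1.99], [-2.66, 2.66]. Speed limits (rad/s): [2.57, 2.57, 3.14, 3.14, 3.14, 3.14, 3.14].

## Interface

Orientations are given as a unit quaternion [w, x, y, z].
In Python, from bench import arm gives the robot as it stands.
- The arm moves only by the tool jog_arm, never from a script. Its arguments are lists of equal length, an entry for each row: "dr": the turn, a rotation vector about the world's x, y, z in units of 360 degrees (1.0 is 360 degrees), a list of three; "travel": the shift along the world's x, y, z in units of 0.3 m (1.0 is 0.3 m), a list of three; "fingers": the opening, from 0 (shut) to 1 (fully open). A call has 1 to 12 rows; each row is the pose to reach, as a shift and turn from the pose commanded when the call began, turning the shorter way round; what a row does not reach only later rows make up. A row lasts 1/8 s, in which the tool goes at most 62.5 mm and 10.7 degrees, less where a joint would pass 70% of its speed; a pose out of reach is approached as far as the arm can. A call with a number of a shift or a turn outside -1 to 1 is refused whole. A call with a gripper value outside its range is refused whole. The fingers move at their own pace and stop on an object; the grip force is fixed at half the most. Time passes only in rows, so rows that repeat a pose let the fingers close. It gives the time, the measured TCP pose, the force, the opening and the grip force at its end, in the units of the state.
- arm.read_state(): the state, without advancing time (a new reading comes with each control period).
- arm.snapshot(name): name is "side" or "top" or "wrist"; returns a dict with "color" (420x560x3 uint8, red, green, blue), "fx", "fy", "cx", "cy" (pixels), "origin" and "orientation" of the camera in the world. Camera axes: x right, y down, z forward; pixel columns grow to the right and rows downward; lengths in mm; the calibration is good to about 2 mm. A picture is of the moment at which its call begins. There is no depth.
- arm.sign_off(): hands the job in; it is judged then, once.
The state is a dict: "clock": time; "joints": joint angles; "qd": joint speeds; "joint_torque": joint torques, N m; "tool_pos": TCP position; "eef_rot": TCP orientation; "force": force on the tool from outside, world axes, zero at the start; "ft_torque": the same for the moment, N m; "grip_width": opening from 0.0 (shut) to 1.0 (fully open); "finger_force": force on a finger pad.
Only numpy, scipy, OpenCV 4.12 (cv2) and the standard library are available. Lean on these libraries where they do the work, as an engineer would, in place of code of your own. Each camera call takes 0.05 s, during which the arm holds its last target. There are 200 camera calls.

## Task

Set up the wreath stand for trimming: swivel its top until the eye of its lug stands over the base hole marked with the red ring, and tilt the plate up to 35 degrees (the red line on its dials). Lock the swivel by putting the yellow-handled pin from the wooden block down through the lug's eye into that hole, fully home. Leave the purple and the olive candle beside the wooden block where they stand.

Things in the scene. Friction and masses are not known exactly. Their poses are not given: they have to be found in the camera images.
- stand: fixed base of the wreath stand: grey disc 150 mm wide, 22 mm high, with two dark steel blocks (46 x 46 mm, 25 mm high) on its far side. Origin: on the table, on the vertical swivel axis; x points between the blocks. Each block has a vertical through hole 13 mm wide, 115 mm from the axis, at +0.45 rad (left) and -0.45 rad (right) about z from x
- swivel (a joint): swivel angle of the stand's top about the vertical axis through the stand's origin, rad, counter-clockwise from above; range -0.75 to 0.75; at +0.45 or -0.45 the lug's eye is over the left or right hole. A friction joint (about 0.2 N m): it stays where it is left
- tilt (a joint): plate's tilt, rad: 0 = level, grows as the ball-knob edge is lifted, to 1.1; 35 degrees = 0.611. Hinge line horizontal, 52 mm from the swivel axis on the lug's side, 74 mm above the table. Stiff friction hinge (about 0.6 N m): stays where left. The white dials at both hinge ends have a red line at 35 degrees: parallel to the plate when set
- hinge (a point): middle of the tilt plate's hinge line; x, y, z axes are the plate's own: the 6 mm plywood plate (160 mm long, 136 mm wide) runs from here to -x, y is the hinge line. A green wreath 118 mm across, 29 mm high is fixed on the plate, centred 70 mm from the hinge
- ball (a point): centre of the black ball knob, 26 mm across, on an 8 mm steel stem on the plate's free edge: 150 mm from the hinge along the plate (-x) and 45 mm above the plate's middle plane. Lift or push it to tilt and swivel the plate
- lug_eye (a point): centre of the eye's upper rim in the aluminium lug of the swivel: flat lug 30 mm wide, 8 mm thick (its top 38 mm above the table, its underside 5 mm above the hole blocks), eye a vertical through hole 13 mm wide, 115 mm from the swivel axis, on the side away from the ball knob
- pin: loose steel locking pin, starts upright in the wooden block. Origin: centre of the underside of its shoulder (disc 22 mm wide, 4 mm thick); z up along the pin. Above the shoulder a yellow round handle, 16 mm across, from 4 to 50 mm above the origin; below it a shaft 8 mm across, tapering over the last 12 mm to a tip 34 mm below the origin. Fully home, the shoulder lies on the lug
- tool_block: fixed wooden block, 70 x 70 x 45 mm, origin at the centre of its underside, with a 15 mm through hole in its middle in which the pin stands, shoulder on the block's top
- red_ring: flat red ring, 40 mm across, around the mouth of the base hole to be used (on top of one hole block); origin at the hole's centre, 25 mm above the table
- white_ring: flat white ring, 40 mm across, around the mouth of the other base hole; origin at its centre
- candle_purple: loose purple candle, 50 mm across, 55 mm high, upright; origin at the centre of its underside; leave alone
- candle_olive: loose olive green candle, 50 mm across, 55 mm high, upright; origin at the centre of its underside; leave alone
Not all that is in view belongs to the job. What is shaped like the pin but black, pink or white is not meant.

How it is judged (in metres and radians):
At the end, for the whole second after the job is handed in: The plate's tilt is 35 degrees within 5; the lug's eye is over the red-ringed hole (centres within 7 mm seen from above); the pin is upright within 10 degrees, through the eye and in that hole (within 6 and 7 mm), its shoulder down to within 4 mm of the lug; all at rest (value of joint tilt between 0.524 and 0.698 rad and horizontal distance between each of pin, lug_eye and red_ring below 0.007 m and horizontal distance between pin and lug_eye below 0.006 m and z of pin in the frame of stand below 0.042 m and angle between pin's own z axis and vertical below 0.17 rad and velocity of joint tilt between -0.05 and 0.05 rad/s and linear speed of pin below 0.02 m/s); the robot touches nothing.
It fails at once if the candle purple is moved more than 30 mm from its place or tipped (distance of candle_purple from where it was at the start of the episode above 0.03 m or angle between candle_purple's own z axis and vertical above 0.5 rad).
It fails at once if the candle olive is moved more than 30 mm from its place or tipped (distance of candle_olive from where it was at the start of the episode above 0.03 m or angle between candle_olive's own z axis and vertical above 0.5 rad).
It also fails if it takes over 72 s, if anything falls off the work surface, if the arm or the gripper's body presses on something with over 40 N, if the wrist force passes 120 N, or if a joint passes its speed limit or range.

## Working session

There is one attempt and no reset: what is moved stays moved. The work goes in short steps, Python scripts to look and compute and a tool call to move; the robot and the scene stay as the last step left them, time stands still between calls to the robot, and variables do not carry over. Pictures are saved under pics/ and viewed, at most 10 in all, crops included, and the job is handed in when it is done.

Besides the shell and the picture viewer there is one more tool, called after ">>>" as name(argument=value, ...) on one line, values as JSON. jog_arm: Moves the arm, as the interface text tells. Shifts and turns lie within -1 to 1; 1 stands for 0.3 m of shift or 360 degrees of turn. Its arguments: {"type":"object","properties":{"dr":{"type":"array"},"travel":{"type":"array"},"fingers":{"type":"array"}},"required":["dr","travel","fingers"]}

```bash
mkdir -p pics; cat > h.py <<'E'
import numpy as np, cv2
from scipy.spatial.transform import Rotation as R
from bench import arm
def snap(n,f=None):
    s=arm.snapshot(n)
    if f: cv2.imwrite('pics/'+f,s['color'][:,:,::-1])
    return s
def ray(s,u,v):
    q=s['orientation']; r=R.from_quat([q[1],q[2],q[3],q[0]])
    return np.array(s['origin'],float), r.apply([(u-s['cx'])/s['fx'],(v-s['cy'])/s['fy'],1])
def onz(s,u,v,z):
    o,d=ray(s,u,v); return o+d*(z-o[2])/d[2]
def tri(s1,p1,s2,p2):
    o1,d1=ray(s1,*p1);o2,d2=ray(s2,*p2)
    t=np.linalg.lstsq(np.c_[d1,-d2],o2-o1,rcond=None)[0]
    a,b=o1+d1*t[0],o2+d2*t[1]; return (a+b)/2,np.linalg.norm(a-b)
def proj(s,P):
    q=s['orientation']; r=R.from_quat([q[1],q[2],q[3],q[0]])
    c=r.inv().apply(np.array(P,float)-s['origin']); return s['cx']+s['fx']*c[0]/c[2], s['cy']+s['fy']*c[1]/c[2]
E
python3 - <<'E'
from h import *
a=snap('top');b=snap('side')
cv2.imwrite('pics/a.png',a['color'][:,:,::-1]);cv2.imwrite('pics/b.png',b['color'][:,:,::-1])
for s in(a,b):print(s['origin'],s['orientation'],s['fx'],s['cx'],s['cy'])
print(arm.read_state())
E
```

```text
[429.91780269 -51.41942644 929.1642753 ] [-0.03233384  0.7142753  -0.69883169  0.01998984] 380.1891869858248 278.52106232062573 210.53645168122995
[ 119.19177153 -478.64297717  658.30499311] [-0.364812    0.86580634 -0.3145253   0.1355191 ] 388.0789940664956 283.74966711367637 200.50316548065356
{'clock': 0.1, 'joints': array([-1.28689882,  0.46941411, -0.04862744,  1.53356813,  0.02406211,
        1.14100703, -0.08228818]), 'qd': array([ 0.00100856, -0.00092104, -0.00114696, -0.00275879, -0.00042092,
       -0.00226984, -0.00032894]), 'joint_torque': array([ 7.12985366e-04, -5.11514854e+01, -4.70206118e-02, -2.38390946e+01,
        1.07660700e-02,  4.42541874e-03, -1.90754940e-05]), 'tool_pos': array([207.50837587, 641.75944556, 230.33318655]), 'eef_rot': array([-1.34332253e-04,  1.55735265e-01,  9.87798413e-01, -8.96630856e-04]), 'force': array([-0.10954424, -1.02185794, -0.15846742]), 'ft_torque': array([ 0.00573837, -0.00681601,  0.01840048]), 'finger_force': 0.0, 'grip_width': 0.9988170747376854}
```

View pics/a.png

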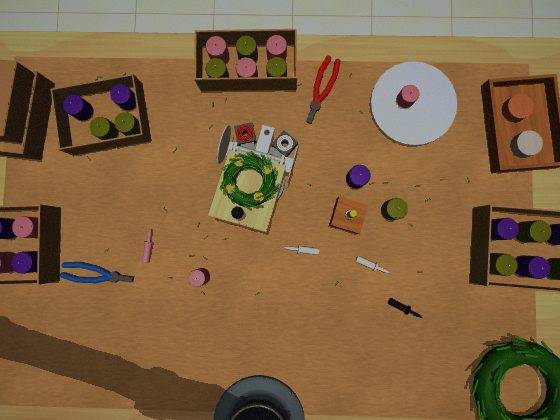

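View pics/b.png

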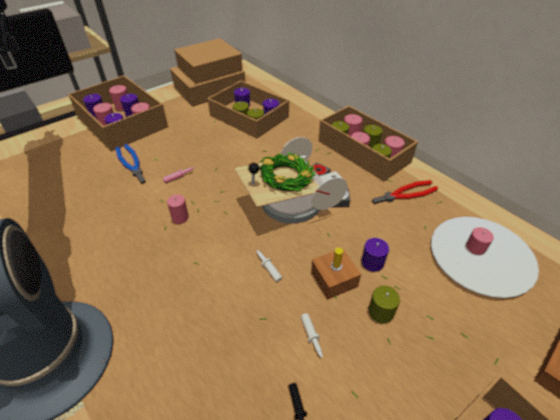

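Top: ball knob (237,213), wreath (250,180), lug (265,138), red ring (245,132), white ring (285,142). The pin (yellow, 352,213) stands in the wooden block (349,215), with the purple candle at (359,176) and the olive one at (397,208). The other pin-shaped items, white (302,250) and (372,265), pink (148,245) and black (405,308), are lying flat and are decoys; only the yellow one upright in the block fits.

```bash
python3 - <<'E'
from h import *
a=snap('top');b=snap('side')
def blobs(s,lo,hi,box,mn=4):
    h=cv2.cvtColor(s['color'],cv2.COLOR_RGB2HSV); m=cv2.inRange(h,lo,hi)
    x0,y0,x1,y1=box; k=np.zeros_like(m);k[y0:y1,x0:x1]=m[y0:y1,x0:x1]
    n,_,st,c=cv2.connectedComponentsWithStats(k)
    return [(np.round(c[i],1).tolist(),st[i].tolist()) for i in range(1,n) if st[i][4]>=mn]
print('redT',blobs(a,(0,150,90),(6,255,255),(225,115,310,165)))
print('whT',blobs(a,(0,0,150),(180,60,255),(225,115,310,165)))
print('yelT',blobs(a,(22,180,120),(35,255,255),(325,190,375,240)))
print('yelS',blobs(b,(22,180,120),(35,255,255),(310,230,365,300)))
print('blkT',blobs(a,(0,0,0),(180,255,45),(222,200,255,225)))
print('blkS',blobs(b,(0,0,0),(180,255,45),(240,155,265,185)))
print('woodT',blobs(a,(5,100,60),(20,255,255),(325,190,375,240),200))
A=cv2.resize(a['color'][110:240,200:420],None,fx=3.6,fy=3.6,interpolation=cv2.INTER_CUBIC)[:,:,::-1]
B=cv2.resize(b['color'][130:330,225:415],None,fx=3,fy=3,interpolation=cv2.INTER_CUBIC)[:,:,::-1]
cv2.imwrite('pics/A.png',A);cv2.imwrite('pics/B.png',B)
E
```

```text
redT [([244.5, 132.6], [237, 125, 16, 16, 162])]
whT [([263.8, 139.9], [253, 125, 22, 30, 313]), ([284.6, 142.7], [277, 135, 16, 16, 121]), ([236.4, 148.0], [226, 142, 25, 13, 114]), ([281.3, 159.6], [263, 154, 32, 11, 147])]
yelT [([352.9, 212.9], [350, 210, 7, 7, 38])]
yelS [([338.5, 251.0], [335, 248, 8, 7, 50])]
blkT [([240.0, 204.4], [238, 203, 5, 3, 5]), ([237.1, 212.3], [232, 207, 12, 12, 110])]
blkS [([253.7, 168.1], [250, 164, 10, 10, 66])]
woodT [([349.8, 214.4], [325, 190, 50, 50, 2348])]
```

View pics/A.png

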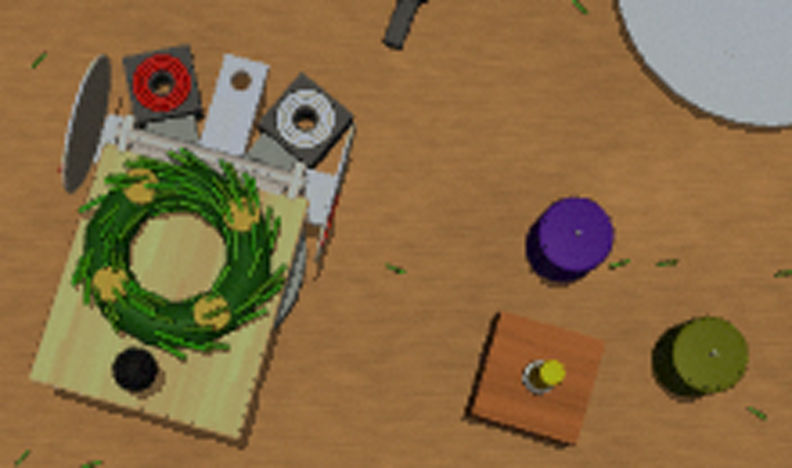

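View pics/B.png

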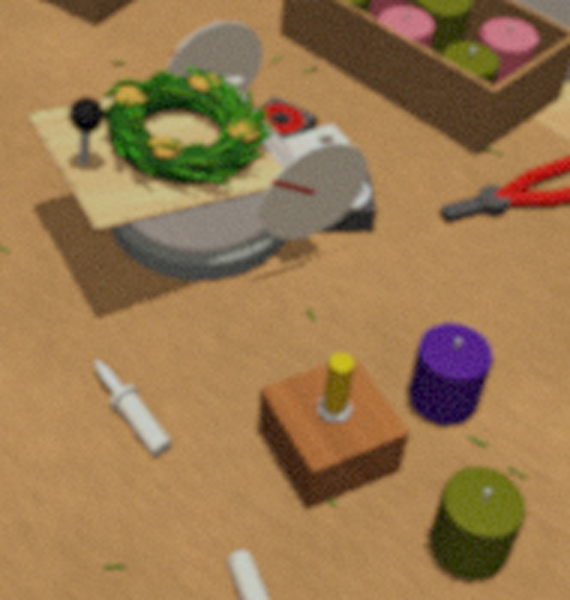

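Crops: lug eye ≈(266.7,132.2) top, between red-ring hole (244.7,132.8) and white-ring hole (284.6,142.7). The yellow-handled pin upright in the wooden block is the only match; the plate looks almost level.

```bash
python3 - <<'E'
from h import *
a=snap('top');b=snap('side')
r=onz(a,244.6,132.7,25);w=onz(a,284.6,142.7,25);e=onz(a,266.7,132.2,38)
print('red',r,'white',w,np.linalg.norm(r-w))
m=(r+w)/2; t=(r-w)[:2]; t/=np.linalg.norm(t); x=np.array([t[1],-t[0]]); O=m[:2]-x*115*np.cos(.45)
yaw=np.arctan2(x[1],x[0]); print('O',O,'yaw',yaw)
d=e[:2]-O; print('eye',e,np.linalg.norm(d),'swivel',np.arctan2(d[1],d[0])-yaw)
bl,g=tri(a,(237.1,212.3),b,(253.7,168.1)); print('ball',bl,g)
d=O-bl[:2]; sw=np.arctan2(d[1],d[0])-yaw; print('sw by ball',sw,'hor dist',np.linalg.norm(d))
for tl in(0,.05,.1,.2,.3): print(tl,-52+150*np.cos(tl)+45*np.sin(tl),74+150*np.sin(tl)+45*np.cos(tl))
p,g=tri(a,(352.9,212.9),b,(338.5,251)); print('pin top',p,g,'expected z 95')
sh=onz(a,200+537/3.6,110+376/3.6,47); print('shoulder',sh)
cor=[onz(a,200+u/3.6,110+v/3.6,45)[:2] for u,v in((498,313),(603,347),(577,444),(475,411))]
print('block',np.round(cor),np.mean(cor,0))
for n,u,v in(('pur',577,232),('oli',715,353)): print(n,onz(a,200+u/3.6,110+v/3.6,55))
print(arm.read_state()['eef_rot'])
E
```

```text
red [684.31894262  51.65773642  25.        ] white [661.44130563 -45.86374832  25.        ] 100.1689885184717
O [572.06560997  26.54714524] yaw -0.23042408086761096
eye [682.81589516  -2.65700831  38.        ] 114.53605657005015 swivel -0.02740067989546502
ball [483.49013427  50.07608465 132.56789078] 0.5571316642811236
sw by ball -0.02921692396122838 hor dist 91.64729065731
0 98.0 119.0
0.05 100.06160167642548 126.44063710837523
0.1 101.74312854081114 133.75019993453537
0.2 103.95010656196399 147.90339562211506
0.3 104.59888266860118 161.3181730098532
pin top [ 490.21675573 -200.32623476   88.66348175] 0.32215293799723116 expected z 95
shoulder [ 489.56086072 -199.22536185   47.        ]
block [[ 530. -174.]
 [ 509. -242.]
 [ 446. -226.]
 [ 466. -160.]] [ 488.02957642 -200.34771399]
pur [ 582.31645028 -222.70359923   55.        ]
oli [ 506.13419853 -310.86951949   55.        ]
[-4.15810345e-05  1.55727663e-01  9.87799983e-01 -2.95311787e-04]
```

>>> jog_arm(dr=[[0,0,0.0087],[0,0,0.0087],[0,0,0.0087],[0,0,0.0087],[0,0,0.0087],[0,0,0.0087]], travel=[[0.46,-0.987,0],[0.46,-0.987,0],[0.46,-0.987,0],[0.46,-0.987,0],[0.46,-0.987,0],[0.46,-0.987,0]], fingers=[1,1,1,1,1,1])

```text
clock: 1.05
tool_pos: [347.8, 341.9, 231.6]
eef_rot: [0.0, 0.132, 0.991, -0.0]
force: [0.3, 1.4, 0.6]
grip_width: 0.998
finger_force: 0.0
```

>>> jog_arm(dr=[[0,0,0],[0,0,0],[0,0,0],[0,0,0],[0,0,0],[0,0,0],[0,0,0],[0,0,0]], travel=[[0.459,-0.987,-0.08],[0.459,-0.987,-0.08],[0.459,-0.987,-0.08],[0.459,-0.987,-0.08],[0.459,-0.987,-0.08],[0.459,-0.987,-0.08],[0.459,-0.987,-0.08],[0.459,-0.987,-0.08]], fingers=[1,1,1,1,1,1,1,1])

```text
clock: 2.05
tool_pos: [482.9, 52.4, 207.3]
eef_rot: [-0.0, 0.127, 0.992, 0.0]
force: [-0.6, 0.2, 0.7]
grip_width: 1.002
finger_force: 0.0
```

```bash
python3 - <<'E'
from h import *
w=snap('wrist','w1.png');s=arm.read_state()
print(s['clock'],s['tool_pos'],s['eef_rot'],s['joints'],w['origin'],w['orientation'],w['fx'])
print('ball expected px',proj(w,(483.5,50.1,132.6)))
E
```

```text
2.1 [482.88868014  52.4602209  207.31903649] [-2.20088610e-04  1.26706859e-01  9.91940091e-01  4.23279271e-04] [-0.44908921  0.18377329  0.29129544  2.01247743 -0.06552541  0.95411561
  1.19220813] [411.58951634  69.43888955 350.57663209] [0.11374799 0.78280803 0.60529896 0.08880402] 294.0547843109078
ball expected px (np.float64(276.530551173515), np.float64(218.85837193280724))
```

View pics/w1.png

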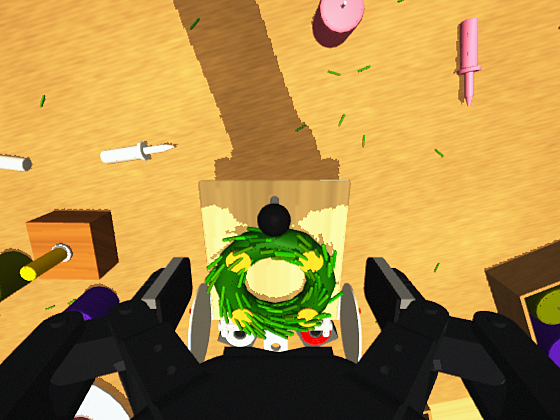

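The wrist view shows the ball at (274,220), within 3 px of where my estimate puts it, midway between the fingers. I'm descending to grip it.

>>> jog_arm(dr=[[0,0,0],[0,0,0],[0,0,0],[0,0,0],[0,0,0],[0,0,0],[0,0,0],[0,0,0],[0,0,0],[0,0,0]], travel=[[0,0,-0.15],[0,0,-0.304],[0,0,-0.304],[0,0,-0.304],[0,0,-0.304],[0,0,-0.304],[0,0,-0.304],[0,0,-0.304],[0,0,-0.304],[0,0,-0.304]], fingers=[1,1,1,0.8,0.6,0.45,0.2,0.2,0.2,0.2])

```text
clock: 3.35
tool_pos: [483.3, 50.1, 116.2]
eef_rot: [-0.0, 0.129, 0.992, 0.0]
force: [-0.5, 0.3, 3.0]
grip_width: 0.272
finger_force: 58.6
```

```bash
python3 - <<'E'
from h import *
s=arm.read_state();print(s['tool_pos'],s['force'],s['grip_width'],s['finger_force'])
O=np.array([572.07,26.55]);yaw=-.2304
def ball(sw,t):
    d=-52+150*np.cos(t)-45*np.sin(t); a=yaw+sw
    return np.r_[O-d*np.array([np.cos(a),np.sin(a)]),74+150*np.sin(t)+45*np.cos(t)]
b0=ball(-.029,.092);print(b0)
n=12
for i in range(1,n+1):
    f=i/n; sw=-.029+f*.479; t=.092+f*.519
    print(np.round((ball(sw,t)-b0)/300,3).tolist(), round(f*.479/2/np.pi,4))
E
```

```text
[483.34447064  50.13565204 116.2010076 ] [-0.50555143  0.31546358  3.04449806] 0.2723103428885934 58.59513580799103
[481.95766237  50.4639386  132.59023532]
[0.006, -0.014, 0.021] 0.0064
[0.013, -0.028, 0.041] 0.0127
[0.022, -0.041, 0.061] 0.0191
[0.032, -0.053, 0.08] 0.0254
[0.043, -0.064, 0.099] 0.0318
[0.056, -0.075, 0.118] 0.0381
[0.07, -0.084, 0.135] 0.0445
[0.085, -0.093, 0.153] 0.0508
[0.101, -0.1, 0.169] 0.0572
[0.118, -0.105, 0.185] 0.0635
[0.136, -0.11, 0.2] 0.0699
[0.154, -0.112, 0.214] 0.0762
```

>>> jog_arm(dr=[[0,0,0.006],[0,0,0.013],[0,0,0.019],[0,0,0.025],[0,0,0.032],[0,0,0.038],[0,0,0.038]], travel=[[0.006,-0.014,0.021],[0.013,-0.028,0.041],[0.022,-0.041,0.061],[0.032,-0.053,0.08],[0.043,-0.064,0.099],[0.056,-0.075,0.118],[0.056,-0.075,0.118]], fingers=[0.2,0.2,0.2,0.2,0.2,0.2,0.2])

```text
clock: 4.22
tool_pos: [499.2, 28.1, 150.3]
eef_rot: [-0.001, 0.01, 1.0, 0.0]
force: [-0.1, 2.0, -7.4]
grip_width: 0.271
finger_force: 59.4
```

>>> jog_arm(dr=[[0,0,0.006],[0,0,0.013],[0,0,0.019],[0,0,0.025],[0,0,0.032],[0,0,0.038],[0,0,0.038],[0,0,0.038]], travel=[[0.014,-0.009,0.017],[0.029,-0.018,0.035],[0.045,-0.025,0.051],[0.062,-0.03,0.067],[0.08,-0.035,0.082],[0.098,-0.037,0.096],[0.098,-0.037,0.096],[0.098,-0.037,0.096]], fingers=[0.2,0.2,0.2,0.2,0.2,0.2,0.2,0.2])

```text
clock: 5.22
tool_pos: [527.4, 17.2, 178.9]
eef_rot: [-0.002, -0.109, 0.994, 0.001]
force: [-4.1, 3.7, -6.5]
grip_width: 0.269
finger_force: 59.1
```

```bash
python3 - <<'E'
from h import *
a=snap('top');b=snap('side')
A=cv2.resize(a['color'][110:230,200:310],None,fx=5,fy=5,interpolation=cv2.INTER_CUBIC)[:600,:,::-1]
B=cv2.resize(b['color'][120:240,225:365],None,fx=5,fy=5,interpolation=cv2.INTER_CUBIC)[:,:,::-1]
cv2.imwrite('pics/c.png',cv2.resize(np.hstack([A,B[:600]]),None,fx=.64,fy=.64))
E
```

```text
(no output)
```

View pics/c.png

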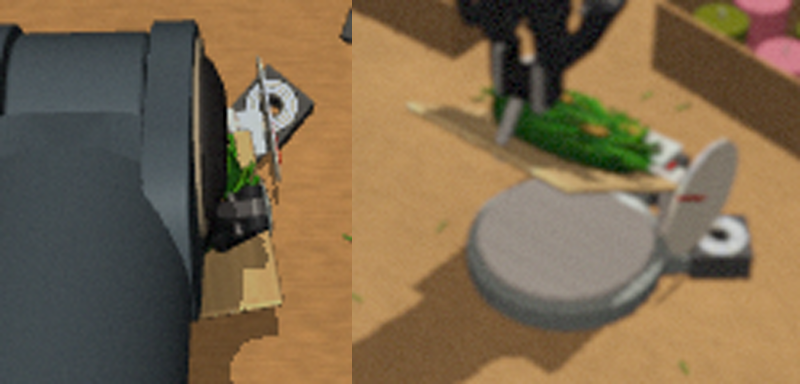

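Both views show the plate tilted up and the top swivelled left, with the gripper hiding the lug in the top view. I'm releasing, lifting and moving above the pin, then checking the joints.

>>> jog_arm(dr=[[0,0,0],[0,0,0],[0,0,0],[0,0,0],[0,0,0],[0,0,0],[0,0,0],[0,0,0],[0,0,0],[0,0,0],[0,0,0]], travel=[[0,0,0],[0,0,0],[0,0,0],[0,0,0.2],[0,0,0.4],[-0.133,-0.722,0.3],[-0.133,-0.722,0.2],[-0.133,-0.722,0.1],[-0.133,-0.722,0],[-0.133,-0.722,0],[-0.133,-0.722,0]], fingers=[0.6,0.7,0.7,0.7,0.7,0.7,0.7,0.7,0.7,0.7,0.7])

```text
clock: 6.7
tool_pos: [490.0, -200.2, 180.4]
eef_rot: [0.0, -0.109, 0.994, 0.0]
force: [-0.1, 0.6, -0.2]
grip_width: 0.699
finger_force: 0.0
```

```bash
python3 - <<'E'
from h import *
a=snap('top');b=snap('side');w=snap('wrist');s=arm.read_state();print(s['clock'],s['tool_pos'],s['force'])
def blobs(s,lo,hi,box,mn=4):
    h=cv2.cvtColor(s['color'],cv2.COLOR_RGB2HSV); m=cv2.inRange(h,lo,hi)
    x0,y0,x1,y1=box; k=np.zeros_like(m);k[y0:y1,x0:x1]=m[y0:y1,x0:x1]
    n,_,st,c=cv2.connectedComponentsWithStats(k)
    return [(np.round(c[i],1).tolist(),st[i].tolist()) for i in range(1,n) if st[i][4]>=mn]
print('blkT',blobs(a,(0,0,0),(180,255,45),(230,170,280,235),15))
print('blkS',blobs(b,(0,0,0),(180,255,45),(240,110,310,190),15))
print('pin exp',proj(w,(489.5,-200,95)),proj(w,(489.5,-200,49)),'yelW',blobs(w,(20,150,100),(36,255,255),(100,50,460,420),30))
A=cv2.resize(a['color'][110:235,210:310],None,fx=4.6,fy=4.6,interpolation=cv2.INTER_CUBIC)[:,:,::-1][:560]
W=w['color'][::1,110:440,::-1]
H=560;A=A[:H];W=cv2.resize(W[60:],(330,360))
c=np.zeros((575,460+330,3),np.uint8);c[:A.shape[0],:460]=A;c[:360,460:]=W;cv2.imwrite('pics/d.png',c)
E
```

```text
6.85 [ 491.42523313 -198.93478042  181.85531459] [-0.3281978   0.08947445 -0.2943689 ]
blkT [([250.6, 189.1], [242, 183, 20, 13, 145])]
blkS [([278.3, 145.5], [273, 141, 11, 10, 86])]
pin exp (np.float64(278.2589300508711), np.float64(210.66005684792955)) (np.float64(278.19672186175455), np.float64(196.40037630656545)) yelW [([259.6, 183.1], [100, 50, 360, 306, 58901]), ([276.9, 203.9], [268, 189, 19, 30, 461]), ([424.9, 401.8], [410, 384, 38, 32, 440])]
```

View pics/d.png

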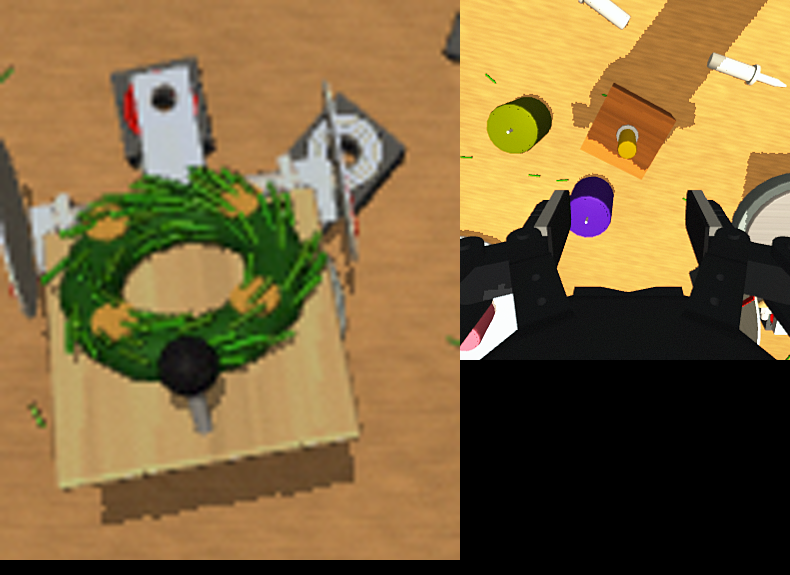

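Crop: lug eye at ≈(245.4,131.1), in the red-ring hole area with the red ring visible on both sides; ball at (251.1,189.6). The pin stands centred between the fingers.

```bash
python3 - <<'E'
from h import *
a=snap('top');b=snap('side');w=snap('wrist')
O=np.array([572.07,26.55]);yaw=-.2304
e=onz(a,245.4,131.1,38);d=e[:2]-O;print('eye',e,np.linalg.norm(d),np.arctan2(d[1],d[0])-yaw)
bl,g=tri(a,(251.1,189.4),b,(278.4,145.8));print('ball',bl,g)
d=O-bl[:2];print('sw',np.arctan2(d[1],d[0])-yaw,np.linalg.norm(d),'exp 45.1, z 196.9')
for t in(.5,.55,.58,.611,.65):print(t,-52+150*np.cos(t)-45*np.sin(t),74+150*np.sin(t)+45*np.cos(t))
h=cv2.cvtColor(w['color'],cv2.COLOR_RGB2HSV);m=cv2.inRange(h,(20,150,100),(36,255,255))[185:222,262:292]
for r in range(0,37,3):
    x=np.nonzero(m[r])[0];print(185+r,(262+x.min(),262+x.max()) if len(x) else None)
# tilt by dial line vs plate edge is checked later
print(proj(w,(489.5,-200,95)),onz(w,277,211,95))
E
```

```text
eye [684.58990527  48.37305262  38.        ] 114.61664236669793 0.4219699743991292
ball [524.90042674  16.83790937 190.09452808] 0.17820173804897277
sw 0.43345961442405423 48.15904220607009 exp 45.1, z 196.9
0.5 58.063235046366785 185.40504607569724
0.55 52.35775300704619 190.76668783227663
0.58 48.808320331643735 193.84440976496444
0.611 45.04530412887176 196.9113865617616
0.65 40.1791815242366 200.60173179511344
185 None
188 None
191 (np.int64(272), np.int64(282))
194 (np.int64(270), np.int64(284))
197 (np.int64(269), np.int64(285))
200 (np.int64(269), np.int64(285))
203 (np.int64(268), np.int64(285))
206 (np.int64(268), np.int64(285))
209 (np.int64(268), np.int64(286))
212 (np.int64(268), np.int64(285))
215 (np.int64(270), np.int64(284))
218 (np.int64(274), np.int64(280))
221 None
(np.float64(278.13456623677996), np.float64(211.0750982538549)) [ 489.64195103 -200.92076889   95.        ]
```

Tilt is about 0.57 and swivel about 0.42, both inside tolerance. The pin will pull the soft swivel the last 3 mm. Gripping the pin.

>>> jog_arm(dr=[[0,0,0],[0,0,0],[0,0,0],[0,0,0],[0,0,0],[0,0,0],[0,0,0],[0,0,0],[0,0,0]], travel=[[0,-0.0015,-0.2],[0,-0.0015,-0.35],[0,-0.0015,-0.4],[0,-0.0015,-0.4],[0,-0.0015,-0.4],[0,-0.0015,-0.4],[0,-0.0015,-0.4],[0,-0.0015,-0.4],[0,-0.0015,-0.4]], fingers=[0.7,0.7,0.7,0.7,0.4,0,0,0,0])

```text
clock: 8.12
tool_pos: [490.6, -200.9, 61.7]
eef_rot: [0.001, -0.109, 0.994, -0.0]
force: [-1.2, 0.2, 6.4]
grip_width: 0.166
finger_force: 58.4
```

>>> jog_arm(dr=[[0,0,0],[0,0,0],[0,0,0],[0,0,0],[0,0,0],[0,0,0]], travel=[[0,0,0],[0,0,0.1],[0,0,0.25],[0,0,0.45],[0,0,0.45],[0,0,0.45]], fingers=[0,0,0,0,0,0])

```text
clock: 8.88
tool_pos: [489.2, -200.2, 195.1]
eef_rot: [-0.0, -0.11, 0.994, 0.0]
force: [0.3, -0.5, -0.8]
grip_width: 0.169
finger_force: 58.4
```

```bash
python3 - <<'E'
from h import *
b=snap('side');w=snap('wrist');s=arm.read_state();print(s['clock'],s['tool_pos'],s['grip_width'],s['eef_rot'])
u,v=map(int,proj(b,(489.5,-200,170)));B=cv2.resize(b['color'][max(0,v-60):v+60,u-60:u+60],(400,400))
u,v=map(int,proj(w,(489.5,-200,170)));W=cv2.resize(w['color'][max(0,v-80):v+80,u-80:u+80],(400,400))
cv2.imwrite('pics/e.png',np.hstack([B,W])[:,:,::-1])
E
```

```text
8.975 [ 488.5861274  -200.03582978  193.88222817] 0.16885938831921388 [-1.44381220e-03 -1.09547837e-01  9.93980282e-01  6.20934296e-04]
```

View pics/e.png

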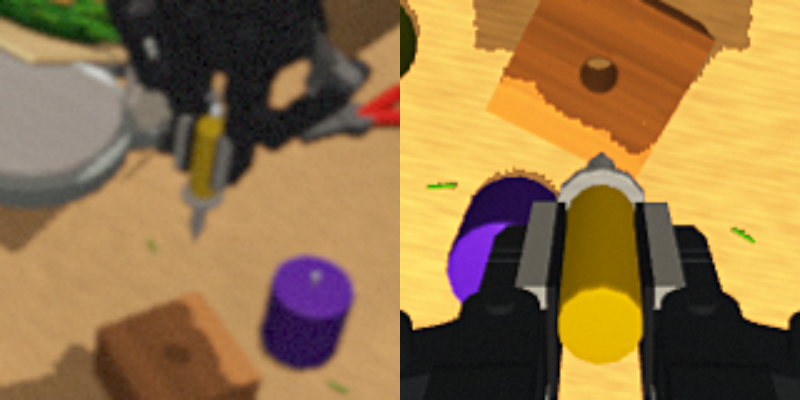

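The side and wrist crops show the pin held straight between the pads, shoulder at wrist-crop (600,190), and the block hole is empty. Carrying it over the lug.

>>> jog_arm(dr=[[0,0,0],[0,0,0],[0,0,0],[0,0,0],[0,0,0],[0,0,0],[0,0,0],[0,0,0],[0,0,0],[0,0,0]], travel=[[0.65,0.83,0],[0.65,0.83,0],[0.65,0.83,0],[0.65,0.83,0],[0.65,0.83,0],[0.65,0.83,0],[0.65,0.83,-0.15],[0.65,0.83,-0.3],[0.65,0.83,-0.3],[0.65,0.83,-0.3]], fingers=[0,0,0,0,0,0,0,0,0,0])

```text
clock: 10.22
tool_pos: [685.3, 47.7, 106.2]
eef_rot: [0.0, -0.109, 0.994, -0.0]
force: [-0.0, 0.3, 0.1]
grip_width: 0.171
finger_force: 58.5
```

```bash
python3 - <<'E'
from h import *
b=snap('side');w=snap('wrist');s=arm.read_state();print(s['clock'],s['tool_pos'],s['force'],s['eef_rot'])
def crop(c,P,h,sz=400):
    u,v=map(int,proj(c,P));u=max(u,h);v=max(v,h);print(u-h,v-h,sz/2/h)
    return cv2.resize(c['color'][v-h:v+h,u-h:u+h],(sz,sz),interpolation=cv2.INTER_CUBIC)
W=crop(w,(684.5,50,45),70);B=crop(b,(684.5,50,45),35)
cv2.imwrite('pics/f.png',np.hstack([B,W])[:,:,::-1])
print('pin axis W exp',[proj(w,(*s['tool_pos'][:2],s['tool_pos'][2]-k)) for k in(11,15,49)],'eye exp',proj(w,(684.6,48.4,38)))
print('B: tip',proj(b,(*s['tool_pos'][:2],s['tool_pos'][2]-49)),'eye',proj(b,(684.6,48.4,38)))
E
```

```text
10.325 [686.09463817  48.08159859 107.5719311 ] [ 0.27073918  0.47970531 -0.29073743] [ 1.82623119e-03 -1.09239099e-01  9.94013825e-01 -1.39554848e-05]
212 152 2.857142857142857
284 127 5.714285714285714
pin axis W exp [(np.float64(279.5061459522028), np.float64(254.2261151153319)), (np.float64(279.46832813035775), np.float64(251.21058100411466)), (np.float64(279.20391062068603), np.float64(230.1263413224754))] eye exp (np.float64(279.91664553743965), np.float64(218.61442727753595))
B: tip (np.float64(320.5356945068256), np.float64(158.4425143671604)) eye (np.float64(319.4437087380816), np.float64(165.0533773474666))
```

View pics/f.png

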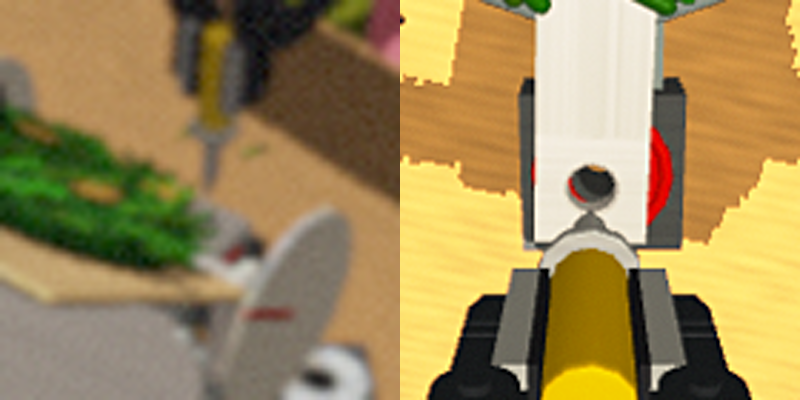

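The wrist crop shows the pin tip at image ≈(278.9,227), the eye centre at ≈(279.2,217.1), and the red ring mostly to the right of the lug. The lug has to go slightly further left (world +y).

```bash
python3 - <<'E'
from h import *
for i in range(4):
    w=snap('wrist');s=arm.read_state();t=onz(w,278.9,227.5,57);e=onz(w,279.2,217.1,38);print(s['tool_pos'].round(1),'tip',t.round(1),'eye',e.round(1),'d',(e-t).round(1)[:2])
# red-ring extent in the wrist image
h=cv2.cvtColor(w['color'],cv2.COLOR_RGB2HSV);m=cv2.inRange(h,(0,150,60),(8,255,255))|cv2.inRange(h,(172,150,60),(180,255,255))
y,x=np.nonzero(m[180:245,245:320]);k=y
pts=np.c_[x+245,y+180];print(len(pts),pts.min(0),pts.max(0))
# circle fit to outer edge points on z=25
rows=[(x[y==r].min()+245,x[y==r].max()+245,r+180) for r in np.unique(y)]
P=np.array([onz(w,b,r,25)[:2] for a,b,r in rows if b>285]);print(P.round(1)[::4])
A=np.c_[2*P,np.ones(len(P))];c=np.linalg.lstsq(A,(P**2).sum(1),rcond=None)[0];print('ring ctr',c[:2],np.sqrt(c[2]+c[:2]@c[:2]))
E
```

```text
[686.   48.2 107.6] tip [685.2  47.8  57. ] eye [683.9  47.8  38. ] d [-1.3  0. ]
[685.9  48.3 107.4] tip [685.1  47.9  57. ] eye [683.8  48.   38. ] d [-1.3  0. ]
[685.6  48.4 107.1] tip [684.8  48.   57. ] eye [683.6  48.1  38. ] d [-1.3  0. ]
[685.4  48.5 106.8] tip [684.5  48.1  57. ] eye [683.2  48.1  38. ] d [-1.3  0. ]
225 [257 197] [306 230]
[[667.5  61.5]
 [670.2  64.7]
 [673.   67. ]
 [676.3  67.8]
 [679.4  69.4]
 [682.8  69.5]
 [686.3  69.5]
 [690.1  68.8]
 [694.   67.2]]
ring ctr [683.91723794  49.57152008] 20.220902280989183
```

>>> jog_arm(dr=[[0,0,0],[0,0,0],[0,0,0],[0,0,0],[0,0,0],[0,0,0],[0,0,0],[0,0,0]], travel=[[-0.0035,0.001,0],[-0.0035,0.001,-0.02],[-0.0035,0.001,-0.04],[-0.0035,0.001,-0.06],[-0.0035,0.001,-0.08],[-0.0035,0.002,-0.09],[-0.0035,0.003,-0.1],[-0.003,0.004,-0.1]], fingers=[0,0,0,0,0,0,0,0])

```text
clock: 11.52
tool_pos: [683.7, 49.6, 75.1]
eef_rot: [-0.0, -0.109, 0.994, 0.0]
force: [-0.4, 0.7, -0.2]
grip_width: 0.17
finger_force: 58.5
```

No contact force, so the tip is in the eye. Pushing on down.

>>> jog_arm(dr=[[0,0,0],[0,0,0],[0,0,0],[0,0,0],[0,0,0],[0,0,0],[0,0,0]], travel=[[0,0,-0.015],[0,0,-0.03],[0,0,-0.045],[0,0,-0.06],[0,0,-0.07],[0,0,-0.073],[0,0,-0.073]], fingers=[0,0,0,0,0,0,0])

```text
clock: 12.4
tool_pos: [683.7, 49.6, 54.7]
eef_rot: [-0.0, -0.109, 0.994, 0.0]
force: [-2.9, -0.4, 6.9]
grip_width: 0.168
finger_force: 59.4
```

>>> jog_arm(dr=[[0,0,0],[0,0,0],[0,0,0],[0,0,0],[0,0,0],[0,0,0],[0,0,0],[0,0,0],[0,0,0],[0,0,0],[0,0,0]], travel=[[0,0,0],[0,0,0],[0,0,0],[0,0,0.1],[0,0,0.3],[0,0,0.5],[0,-0.4,0.6],[0,-0.8,0.6],[-0.3,-0.9,0.6],[-0.3,-0.9,0.6],[-0.3,-0.9,0.6]], fingers=[0.5,0.5,0.5,0.5,0.5,0.5,0.5,0.5,0.5,0.5,0.5])

```text
clock: 13.78
tool_pos: [591.9, -223.4, 233.7]
eef_rot: [-0.0, -0.108, 0.994, -0.0]
force: [-0.2, 0.2, -0.0]
grip_width: 0.501
finger_force: 0.0
```

```bash
python3 - <<'E'
from h import *
a=snap('top');b=snap('side')
def blobs(s,lo,hi,box,mn=4):
    h=cv2.cvtColor(s['color'],cv2.COLOR_RGB2HSV); m=cv2.inRange(h,lo,hi)
    x0,y0,x1,y1=box; k=np.zeros_like(m);k[y0:y1,x0:x1]=m[y0:y1,x0:x1]
    n,_,st,c=cv2.connectedComponentsWithStats(k)
    return [(np.round(c[i],1).tolist(),st[i].tolist()) for i in range(1,n) if st[i][4]>=mn]
print('blkT',blobs(a,(0,0,0),(180,255,40),(230,170,280,235),15),'blkS',blobs(b,(0,0,0),(180,255,45),(240,110,310,190),15))
print('yelT',blobs(a,(22,180,120),(35,255,255),(230,105,270,145)),'exp',proj(a,(683.9,49.6,88)))
print('yelS',blobs(b,(22,180,120),(35,255,255),(290,120,350,190)),'exp',proj(b,(683.9,49.6,88)))
A=cv2.resize(a['color'][110:230,210:290],(400,600),interpolation=cv2.INTER_CUBIC)
B=cv2.resize(b['color'][110:230,250:330],(400,600),interpolation=cv2.INTER_CUBIC)
cv2.imwrite('pics/g.png',np.hstack([A,B])[:,:,::-1])
E
```

```text
blkT [([250.5, 189.0], [244, 183, 14, 13, 135])] blkS [([278.2, 145.5], [273, 141, 11, 10, 87])]
yelT [([242.3, 125.6], [240, 123, 6, 6, 32])] exp (np.float64(242.5597806057269), np.float64(125.14155855068702))
yelS [([340.6, 125.6], [333, 122, 15, 8, 61]), ([319.4, 154.6], [317, 149, 6, 14, 56])] exp (np.float64(320.3138925945877), np.float64(148.9574886637721))
```

View pics/g.png

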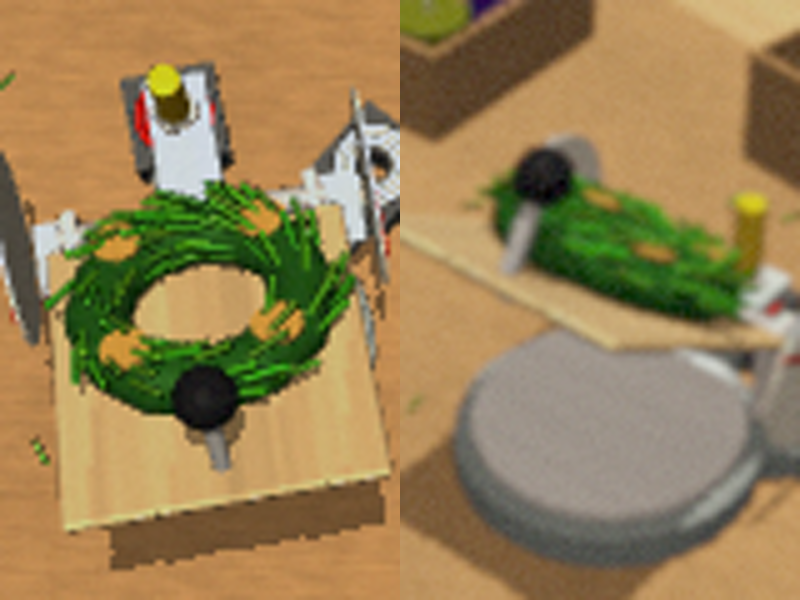

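Crop: the pin stands upright on the lug over the red ring, with its handle top at (242.3,125.6) in the top view, within 0.5 px of the fully-home prediction. One more check on tilt, from ball and plate corner.

```bash
python3 - <<'E'
from h import *
a=snap('top');b=snap('side')
O=np.array([572.07,26.55]);yaw=-.2304;th=yaw+.44;u=np.array([np.cos(th),np.sin(th)]);v=np.array([-u[1],u[0]])
H=np.r_[O+52*u,74]
def P(t,r,h,y=0): # r along plate, h normal
    return H+np.r_[u*(-r*np.cos(t)+h*np.sin(t))+v*y, r*np.sin(t)+h*np.cos(t)]
for t in(.5,.54,.58,.611,.65):
    print(t,'ballT',np.round(proj(a,P(t,150,45)),1),'ballS',np.round(proj(b,P(t,150,45)),1),'cT-',np.round(proj(a,P(t,160,3,-68)),1),'cT+',np.round(proj(a,P(t,160,3,68)),1),'cS-',np.round(proj(b,P(t,160,0,-68)),1))
# pixel offsets of scene check: measured ball before any motion vs model at t=.092
print(tri(a,(250.9,189.2),b,(278.3,145.7)),tri(a,(287.6,204.),b,(293,179.)))
E
```

```text
0.5 ballT [252.3 194.6] ballS [275.5 150. ] cT- [288.8 204. ] cT+ [223.6 216.4] cS- [293.  184.7]
0.54 ballT [251.7 192.1] ballS [276.9 147.3] cT- [288.6 202.2] cT+ [222.9 214.7] cS- [294.1 181.7]
0.58 ballT [251.1 189.5] ballS [278.4 144.5] cT- [288.3 200.2] cT+ [222.2 212.8] cS- [295.2 178.7]
0.611 ballT [250.6 187.4] ballS [279.5 142.4] cT- [288.  198.6] cT+ [221.6 211.3] cS- [296.1 176.4]
0.65 ballT [250.  184.7] ballS [281.  139.8] cT- [287.7 196.5] cT+ [220.9 209.2] cS- [297.3 173.4]
(array([525.20735732,  17.33230366, 189.93101592]), np.float64(0.4301317222691645)) (array([500.68752279, -55.83305731, 163.19483875]), np.float64(1.2047968837713003))
```

The pin is home. Tilt estimates are 0.53–0.585 (mean about 0.56), uncomfortably near the lower limit, so I'm taking the ball again for a small lift.

>>> jog_arm(dr=[[0,0,0],[0,0,0],[0,0,0],[0,0,0],[0,0,0],[0,0,0],[0,0,0],[0,0,0],[0,0,0],[0,0,0],[0,0,0],[0,0,0]], travel=[[0,0,0.16],[-0.225,0.791,0.16],[-0.225,0.791,0.16],[-0.225,0.791,0.16],[-0.225,0.791,0.16],[-0.225,0.791,0.16],[-0.225,0.791,0.16],[-0.225,0.791,0],[-0.225,0.791,-0.12],[-0.225,0.791,-0.188],[-0.225,0.791,-0.188],[-0.225,0.791,-0.188]], fingers=[0.7,0.7,0.7,0.7,0.7,0.7,0.7,0.7,0.7,0.7,0.7,0.7])

```text
clock: 15.48
tool_pos: [527.3, 16.2, 177.9]
eef_rot: [0.001, -0.109, 0.994, -0.0]
force: [0.2, -0.5, 0.1]
grip_width: 0.697
finger_force: 0.0
```

>>> jog_arm(dr=[[0,0,0],[0,0,0],[0,0,0],[0,0,0],[0,0,0]], travel=[[0,0,0],[0,0,0],[0,0,0],[0,0,0],[0,0,0]], fingers=[0.4,0.2,0.2,0.2,0.2])

```text
clock: 16.1
tool_pos: [526.6, 17.1, 178.0]
eef_rot: [0.001, -0.109, 0.994, 0.0]
force: [-2.6, 0.9, 6.0]
grip_width: 0.265
finger_force: 58.5
```

>>> jog_arm(dr=[[0,0,0],[0,0,0],[0,0,0],[0,0,0],[0,0,0],[0,0,0]], travel=[[0.007,0.0015,0.007],[0.015,0.003,0.013],[0.023,0.005,0.02],[0.03,0.0065,0.026],[0.03,0.0065,0.026],[0.03,0.0065,0.026]], fingers=[0.2,0.2,0.2,0.2,0.2,0.2])

```text
clock: 16.85
tool_pos: [534.5, 18.7, 184.4]
eef_rot: [-0.001, -0.109, 0.994, -0.0]
force: [-5.7, -0.5, -2.7]
grip_width: 0.27
finger_force: 58.9
```

>>> jog_arm(dr=[[0,0,0],[0,0,0],[0,0,0],[0,0,0],[0,0,0],[0,0,0],[0,0,0],[0,0,0],[0,0,0],[0,0,0],[0,0,0]], travel=[[0,0,0],[0,0,0],[0,0,0],[0,0,0.1],[0,0,0.3],[-0.1,-0.4,0.3],[-0.1,-0.8,0.3],[-0.1,-0.8,0.3],[-0.1,-0.8,0.3],[-0.1,-0.8,0.3],[-0.1,-0.8,0.3]], fingers=[0.5,0.7,0.7,0.7,0.7,0.7,0.7,0.7,0.7,0.7,0.7])

```text
clock: 18.23
tool_pos: [505.7, -220.7, 274.9]
eef_rot: [0.0, -0.11, 0.994, 0.0]
force: [-0.5, 0.9, -0.2]
grip_width: 0.696
finger_force: 0.0
```

```bash
python3 - <<'E'
from h import *
a=snap('top');b=snap('side');s=arm.read_state();print(s['clock'],s['tool_pos'],s['force'])
def blobs(s,lo,hi,box,mn=4):
    h=cv2.cvtColor(s['color'],cv2.COLOR_RGB2HSV); m=cv2.inRange(h,lo,hi)
    x0,y0,x1,y1=box; k=np.zeros_like(m);k[y0:y1,x0:x1]=m[y0:y1,x0:x1]
    n,_,st,c=cv2.connectedComponentsWithStats(k)
    return [(np.round(c[i],1).tolist(),st[i].tolist()) for i in range(1,n) if st[i][4]>=mn]
print('blkT',blobs(a,(0,0,0),(180,255,40),(230,170,280,235),15),'blkS',blobs(b,(0,0,0),(180,255,45),(240,110,310,190),15))
print('yelT',blobs(a,(22,180,120),(35,255,255),(230,105,270,145)),'yelS',blobs(b,(22,180,120),(35,255,255),(310,140,330,190)))
print('purple',blobs(a,(120,100,60),(140,255,255),(335,155,385,200),50))
E
```

```text
18.325 [ 505.92890003 -219.45373297  274.81827984] [ 0.84497887 -0.33432967  0.1024152 ]
blkT [([249.9, 184.8], [243, 179, 19, 13, 144])] blkS [([280.9, 141.1], [276, 136, 11, 11, 75])]
yelT [([242.3, 125.6], [240, 123, 6, 6, 32])] yelS [([319.6, 154.4], [317, 149, 6, 14, 54])]
purple [([359.3, 174.7], [349, 165, 21, 21, 331])]
```

The ball now gives a tilt of about 0.62–0.64 (limits 0.524–0.698). The pin hasn't moved, and neither has the purple candle.

```bash
python3 -c "
from bench import arm
print(arm.sign_off())"
```

```text
the job is handed in; nothing more can be done
None
```

I handed the job in: the lug's eye is over the red-ringed hole, the yellow-handled pin is fully home through it, and the plate is tilted to about 36 degrees by the camera images. The candles were left alone, and no verdict came back.

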